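File the seed samples by container size

TASK

The seed count is finished: sort the five loose glass containers on the bench back into the three grey storage blocks, each into an empty hole of the block whose holes are made for its size (the jar with the wide holes, the two medium vials with the medium holes, the two small vials with the small holes). Each must stand upright on the floor of its own hole; carry them upright, never tip one over, and set them down rather than letting them drop.

Things in the scene. Friction and masses are not known exactly. Their poses are not given: they have to be found in the camera images.
- jar_mid (a point): The jar: screw-capped glass jar, 46 mm diameter, 58 mm tall, white ribbed cap as wide as the body, standing upright. Point: on its axis, half-way up (29 mm above its underside); z along its axis, up. About 90 g. It belongs in the empty wide hole of jar_block.
- vial_a_mid (a point): Medium vial with black cap: glass vial, 23.5 mm diameter, 60 mm tall, standing upright. Point: on its axis, half-way up (30 mm above its underside); z up. About 20 g. It belongs in either empty hole of vial_block.
- vial_b_mid (a point): Medium vial with white cap: otherwise the same as the black-capped medium vial, 23.5 mm diameter, 60 mm tall, point half-way up (30 mm above its underside). It belongs in either empty hole of vial_block, one vial to a hole.
- small_a_mid (a point): Small vial with black cap: glass vial, 16 mm diameter, 50 mm tall, standing upright. Point: on its axis, half-way up (25 mm above its underside); z up. About 15 g. It belongs in either empty hole of small_block.
- small_b_mid (a point): Small vial with white cap: otherwise the same as the black-capped small vial, 16 mm diameter, 50 mm tall, point half-way up (25 mm above its underside). It belongs in either empty hole of small_block, one vial to a hole.
- jar_block: Block with two wide holes, 84 x 158 mm (x, y). Plain grey plastic, 22 mm high, fixed. Holes straight, 16 mm deep (floor 6 mm above the table), 2.5 mm chamfer. Origin: centre of underside; x, y along its sides. Hole diameter 56 mm, centres at (x, y) = (0, -38) and (0, 38) mm. Empty: (0, 38). The other holds a fixed jar, top 64 mm above the table.
- vial_block: Block with six medium holes in two rows of three, 108 x 158 mm (x, y). Plain grey plastic, 22 mm high, fixed. Holes straight, 16 mm deep (floor 6 mm above the table), 2.5 mm chamfer. Origin: centre of underside; x, y along its sides. Hole diameter 32 mm, centres at x = -25 and 25, y = -50, 0 and 50 mm. Empty: (-25, 50) and (25, 0). The other four hold fixed vials, tops 66 mm above the table.
- small_block: Block with six small holes in two rows of three, 90 x 132 mm (x, y). Plain grey plastic, 22 mm high, fixed. Holes straight, 16 mm deep (floor 6 mm above the table), 2.5 mm chamfer. Origin: centre of underside; x, y along its sides. Hole diameter 22.5 mm, centres at x = -21 and 21, y = -42, 0 and 42 mm. Empty: (-21, -42) and (21, 42). The other four hold fixed small vials, tops 56 mm above the table.
Not all that is in view belongs to the job. Leave any green look-alike of the part that bears vial_b_mid alone.

How it is judged:
At the end, for the whole second after the job is handed in: Jar in the empty hole of jar_block, medium vials in the two empty holes of vial_block, small vials in those of small_block: each centre within 10 mm of its hole centre in the block's x and y and 4 mm in height (on the hole floor), tilted under 0.12 rad, slower than 0.02 m/s (x of jar_mid in the frame of jar_block between -0.01 and 0.01 m and y of jar_mid in the frame of jar_block between 0.028 and 0.048 m and z of jar_mid in the frame of jar_block between 0.031 and 0.039 m and angle between each of jar_mid, vial_a_mid, vial_b_mid, small_a_mid, small_b_mid's own z axis and vertical below 0.12 rad and linear speed of each of jar, vial_a, vial_b, small_a, small_b below 0.02 m/s and ((x of vial_a_mid in the frame of vial_block between -0.035 and -0.015 m and y of vial_a_mid in the frame of vial_block between 0.04 and 0.06 m and z of vial_a_mid in the frame of vial_block between 0.032 and 0.04 m) or (x of vial_a_mid in the frame of vial_block between 0.015 and 0.035 m and y of vial_a_mid in the frame of vial_block between -0.01 and 0.01 m and z of vial_a_mid in the frame of vial_block between 0.032 and 0.04 m)) and ((x of vial_b_mid in the frame of vial_block between -0.035 and -0.015 m and y of vial_b_mid in the frame of vial_block between 0.04 and 0.06 m and z of vial_b_mid in the frame of vial_block between 0.032 and 0.04 m) or (x of vial_b_mid in the frame of vial_block between 0.015 and 0.035 m and y of vial_b_mid in the frame of vial_block between -0.01 and 0.01 m and z of vial_b_mid in the frame of vial_block between 0.032 and 0.04 m)) and ((x of small_a_mid in the frame of small_block between -0.031 and -0.011 m and y of small_a_mid in the frame of small_block between -0.052 and -0.032 m and z of small_a_mid in the frame of small_block between 0.027 and 0.035 m) or (x of small_a_mid in the frame of small_block between 0.011 and 0.031 m and y of small_a_mid in the frame of small_block between 0.032 and 0.052 m and z of small_a_mid in the frame of small_block between 0.027 and 0.035 m)) and ((x of small_b_mid in the frame of small_block between -0.031 and -0.011 m and y of small_b_mid in the frame of small_block between -0.052 and -0.032 m and z of small_b_mid in the frame of small_block between 0.027 and 0.035 m) or (x of small_b_mid in the frame of small_block between 0.011 and 0.031 m and y of small_b_mid in the frame of small_block between 0.032 and 0.052 m and z of small_b_mid in the frame of small_block between 0.027 and 0.035 m))); the robot touches nothing.
It fails at once if a container is tipped by more than 40 degrees (angle between any of jar_mid, vial_a_mid, vial_b_mid, small_a_mid, small_b_mid's own z axis and vertical above 0.7 rad).
It fails at once if a container is dropped: it moves faster than 0.8 m/s with no finger touching it (a fall of more than 30 mm) ((linear speed of jar above 0.8 m/s and contact force between the fingers and jar below 0.02 N) or (linear speed of vial_a above 0.8 m/s and contact force between the fingers and vial_a below 0.02 N) or (linear speed of vial_b above 0.8 m/s and contact force between the fingers and vial_b below 0.02 N) or (linear speed of small_a above 0.8 m/s and contact force between the fingers and small_a below 0.02 N) or (linear speed of small_b above 0.8 m/s and contact force between the fingers and small_b below 0.02 N)).
It also fails if it takes over 128 s, if anything falls off the work surface, if the arm or the gripper's body presses on something with over 40 N, if the wrist force passes 120 N, or if a joint passes its speed limit or range.

ROBOT

A 6-joint arm with a two-finger parallel gripper is mounted at the origin on the work surface; the furniture and walls round the work are solid. World frame = base frame: x ahead of the robot, y to its left, z up, the work surface at z = 0. Lengths are in m, angles in rad, forces in N, time in s.
With the tool pointing down it reaches from about 0.425 to 0.95 m from the base axis. Payload 3.5 kg.
Tool frame: the origin (TCP) lies midway between the tips of the shut fingers; the grasp point (between the pads) lies 19 mm behind it; z points along the fingers, x is the direction in which the jaws open and shut, and the axes are right-handed (so a half turn about z gives the same grasp; the last joint's range is limited). The gripper opens to 85 mm and grips with 20 to 120 N. Pads are 22 mm wide; open, the fingers measure 114 mm over their backs; the gripper's body (76 mm by 85 mm) begins 54 mm behind the grasp point. The pads swing forward as they close: fully open they stand 13 mm farther back than shut.
Start: joints at [-1.29, 0.286, 1.577, -0, 1.279, -0.15], TCP at [0.282, -0.613, 0.231] pointing down, gripper open.
Joint ranges: [-2.77, 2.77], [-0.9, 2.22], [0.21, 2.48], [-1.53, 4.67], [0.24, 2.81], [-2.84, 2.84]. Speed limits (rad/s): [2.79, 2.79, 3.14, 3.14, 3.14, 3.14].

INTERFACE

Orientations are given as [roll, pitch, yaw] about the fixed x, y, z axes, in that order (R = Rz(yaw) Ry(pitch) Rx(roll)).
In Python, from workcell import read_state, capture, camera_info, finish_job gives the robot as it stands.
- The arm moves only by the tool send_rows, never from a script. Its argument "motion" is one flat list of numbers, 5 for each row, row after row: the shift along the world's x, y, z in m, then the turn about the world's z in rad, then the closure, from -1 (fully open) to 1 (shut), so that 0 is half open. In form: [tx, ty, tz, twist, hand, tx, ty, tz, twist, hand, ...]. A call has 1 to 8 rows; each row shifts and turns the commanded pose from where the row before left it; what a row does not reach is not made up. A row lasts 1/12 s, in which the tool goes at most 41.7 mm and 7.16 degrees, less where a joint would pass 70% of its speed; a pose out of reach is approached as far as the arm can. A call is refused whole if a number of a shift passes 0.0417 or a number of a turn 0.125, either way. A call with a gripper value outside its range is refused whole. The fingers move at their own pace and stop on an object; "newtons" is the grip in N (left out, the last holds). Time passes only in rows, so rows that do not move let the fingers close. It gives the time, the measured TCP pose, the force and the opening at its end, in the units of the state.
- read_state(): the state, without advancing time (a new reading comes with each control period).
- capture(name): name is "scene" or "top" or "wrist"; returns (picture, depth): 384x512x3 uint8, red, green, blue; 384x512 float32, m along the optical axis (not along the pixel's ray), 0 where there is no reading.
- camera_info(name): a dict with "vfov" (degrees; the focal length in pixels is half the picture's height over the tangent of half this angle, whatever the lens; pixels are square), "cx", "cy" (the principal point, pixels), "cam_to_world" (4x4, takes a point from camera to world coordinates). Camera axes: x right, y down, z forward; pixel columns grow to the right and rows downward; lengths in m; the calibration is good to about 2 mm. The wrist camera is an equidistant fisheye: a pixel r from the principal point sees the ray r / f radians off the axis. A picture is of the moment at which its call begins: read the wrist's pose just before it. camera_info takes no time and is no camera call; for the wrist camera it gives the pose at the moment of the call.
- finish_job(): hands the job in, once; it reports no verdict.
The state is a dict: "t": time; "joint_positions": joint angles; "qd": joint speeds; "tau": joint torques, N m; "eef_pos": TCP position; "orientation": TCP orientation; "ft_force": force on the tool from outside, world axes, zero at the start; "wrist_torque": the same for the moment, N m; "finger_gap": opening from 0.0 (shut) to 1.0 (fully open).
Only numpy, scipy, OpenCV 4.12 (cv2) and the standard library are available. Lean on these libraries where they do the work, as an engineer would, in place of code of your own. Each camera call takes 0.05 s, during which the arm holds its last target.

## Working session

There is one attempt and no reset: what is moved stays moved. The work goes in short steps, Python scripts to look and compute and a tool call to move; the robot and the scene stay as the last step left them, time stands still between calls to the robot, and variables do not carry over. Pictures are saved under pics/ and viewed, and the job is handed in when it is done.

Besides the shell and the picture viewer there is one more tool, called after "Call:" by a JSON object that holds its "api" and its "payload", one argument or row to a line. send_rows: Moves the arm, as the interface text tells. Its arguments: {"type":"object","properties":{"motion":{"type":"array"},"newtons":{"type":"number"}},"required":["motion"]}

```bash
ls; mkdir -p pics; python3 - <<'E'
from workcell import *
import cv2,numpy as np
print(read_state())
for n in("scene","top"):
    im,d=capture(n); cv2.imwrite(f"pics/{n}0.png",im[:,:,::-1]); np.savez(f"{n}0.npz",im=im,d=d)
    print(n,camera_info(n))
E
```

```text
pics
{'t': 0.0, 'joint_positions': array([-1.28997589e+00,  2.87164019e-01,  1.57817209e+00,  1.41387244e-05,
        1.27856268e+00, -1.49984381e-01]), 'qd': array([ 9.61791502e-05, -1.79129581e-04, -1.02963693e-03, -1.85463084e-03,
       -1.78688478e-03, -2.53483094e-03]), 'tau': array([ 2.32362181e-04, -4.05980945e+01, -2.92626125e+01, -1.11345289e-04,
        5.77364874e-03, -3.69952645e-06]), 'eef_pos': array([ 0.28174025, -0.61268017,  0.22995091]), 'orientation': array([-3.14123469e+00,  2.27822122e-03, -1.13999519e+00]), 'ft_force': array([-0.5422668 ,  0.08865886,  0.10711731]), 'wrist_torque': array([0.03425937, 0.00749339, 0.03622895]), 'finger_gap': 1.0009641124259114}
scene {'vfov': 50.419239726676615, 'cx': 252.12166251541856, 'cy': 190.21965252135075, 'cam_to_world': array([[ 0.79516572, -0.26742627,  0.54423769, -0.06232449],
       [-0.60636678, -0.34244915,  0.71766838, -0.70406601],
       [-0.00554965, -0.90067295, -0.43446223,  0.50182078],
       [ 0.        ,  0.        ,  0.        ,  1.        ]])}
top {'vfov': 53.35508332627904, 'cx': 259.24341104233787, 'cy': 199.51298704371146, 'cam_to_world': array([[-0.00186933, -0.99014962,  0.14000085,  0.38111614],
       [-0.99965223,  0.00553292,  0.02578368, -0.00219219],
       [-0.02630432, -0.13990396, -0.98981562,  0.93015052],
       [ 0.        ,  0.        ,  0.        ,  1.        ]])}
```

View pics/scene0.png

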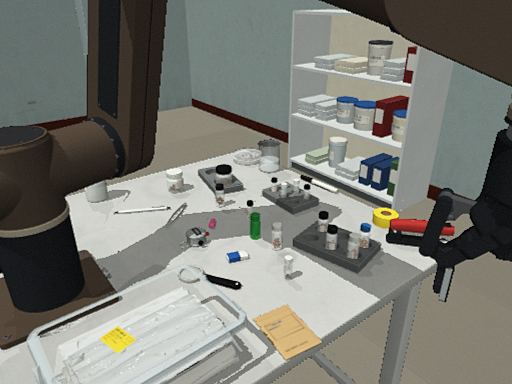

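View pics/top0.png

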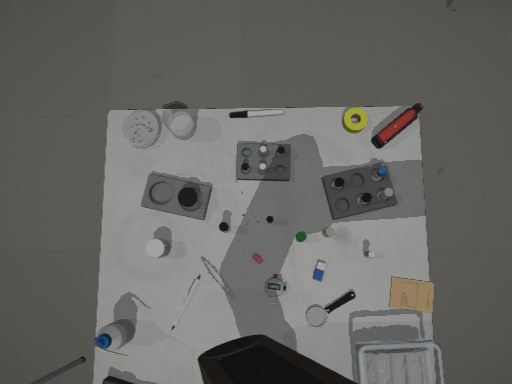

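```bash
cat > h.py <<'E'
import cv2,numpy as np
from workcell import *
def ray(ci,u,v):
    f=192/np.tan(np.radians(ci['vfov']/2)); T=np.array(ci['cam_to_world'])
    d=np.stack([(np.asarray(u,float)-ci['cx'])/f,(np.asarray(v,float)-ci['cy'])/f,np.ones_like(np.asarray(u,float))],-1)
    return T[:3,3],d@T[:3,:3].T
def onz(ci,u,v,z):
    o,d=ray(ci,u,v); s=(z-o[2])/d[...,2]; return o+d*s[...,None]
def cloud(ci,dep):
    v,u=np.mgrid[:384,:512]; o,d=ray(ci,u,v); return o+d*dep[...,None]
def proj(ci,p):
    f=192/np.tan(np.radians(ci['vfov']/2)); T=np.array(ci['cam_to_world'])
    q=(np.asarray(p)-T[:3,3])@T[:3,:3]; return q[...,0]/q[...,2]*f+ci['cx'],q[...,1]/q[...,2]*f+ci['cy']
E
python3 - <<'E'
import cv2,numpy as np
im=np.load('top0.npz')['im'][:,:,::-1]
c=np.clip(im[90:290,130:430].astype(float)*1.4,0,255).astype(np.uint8)
c=cv2.resize(c,(798,532),interpolation=cv2.INTER_CUBIC);cv2.imwrite('pics/top_c.png',c)
im=np.load('scene0.npz')['im'][:,:,::-1]
c=cv2.resize(im[140:290,140:400],(798,460),interpolation=cv2.INTER_CUBIC);cv2.imwrite('pics/scene_c.png',c)
from h import *
d=np.load('top0.npz')['d'];P=cloud(camera_info('top'),d)
for u,v in[(156,248),(224,227),(270,219),(328,231),(370,254),(301,236),(188,197),(245,168),(300,280),(180,270),(160,193)]: print(u,v,P[v,u].round(4))
E
```

```text
156 248 [0.3941 0.2563 0.058 ]
224 227 [0.4412 0.1009 0.0614]
270 219 [ 0.4602 -0.004   0.0481]
328 231 [ 0.4315 -0.1354  0.0576]
370 254 [ 0.3796 -0.2299  0.0497]
301 236 [ 0.4202 -0.0739  0.0601]
188 197 [0.5105 0.1846 0.0636]
245 168 [0.5793 0.0537 0.0568]
300 280 [ 0.3185 -0.0748 -0.0008]
180 270 [ 0.3422  0.2137 -0.0014]
160 193 [0.5297 0.2672 0.0044]
```

View pics/top_c.png

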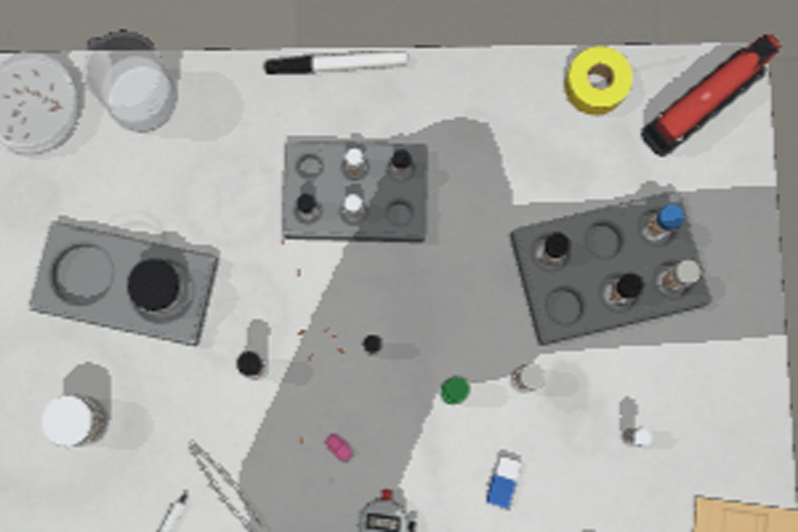

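View pics/scene_c.png

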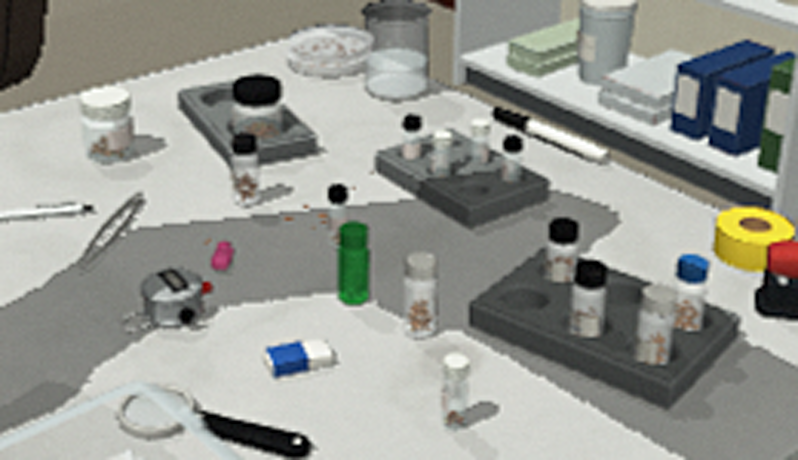

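```bash
cat > meas.py <<'E'
from h import *
def run(src='top0.npz'):
    z=np.load(src);im,d=z['im'],z['d'];ci=camera_info('top');P=cloud(ci,d)
    print('holes in depth',(d==0).sum())
    for n,(u,v),h,r in[('jar',(156,248),.058,.03),('va',(224,227),.06,.018),('sa',(270,219),.05,.014),('vb',(328,231),.06,.018),('sb',(370,254),.05,.014),('green',(301,236),.06,.018)]:
        w=np.zeros((384,512),bool);w[v-22:v+22,u-22:u+22]=1
        m=w&(d>0)&(P[...,2]>h-.006)&(P[...,2]<h+.012)
        m&=np.hypot(*(P[...,:2]-onz(ci,u,v,h)[:2]).transpose(2,0,1))<r*1.2
        vv,uu=np.nonzero(m)
        (cx,cy),rr=cv2.minEnclosingCircle(np.stack([uu,vv],1).astype(np.float32))
        q=P[m]; pe=onz(ci,np.array([cx]),np.array([cy]),h)[0]
        print(n,m.sum(),'pix',round(cx,1),round(cy,1),'med z',np.median(q[:,2]).round(4),'mean',q[:,:2].mean(0).round(4),'mid',((q[:,:2].min(0)+q[:,:2].max(0))/2).round(4),'ext',np.ptp(q[:,:2],axis=0).round(4),'circ',pe[:2].round(4))
    for n,c,(a,b) in[('jarb',(177,197),(.084,.158)),('vb',(360,192),(.108,.158)),('sb',(264,161),(.090,.132))]:
        w=np.zeros((384,512),bool);w[c[1]-40:c[1]+40,c[0]-50:c[0]+50]=1
        m=w&(d>0)&(P[...,2]>.016)&(P[...,2]<.026)
        m=cv2.morphologyEx(m.astype(np.uint8),cv2.MORPH_OPEN,np.ones((3,3)))
        k,l,s,_=cv2.connectedComponentsWithStats(m);m=l==1+s[1:,4].argmax()
        q=P[m][:,:2]
        (x,y),(ww,hh),an=cv2.minAreaRect((q*1000).astype(np.float32))
        box=cv2.boxPoints(((x,y),(ww,hh),an))
        e=box[1]-box[0];e2=box[2]-box[1]
        L=e if np.linalg.norm(e)>np.linalg.norm(e2) else e2
        if L[1]<0:L=-L
        yaw=np.arctan2(-L[0],L[1])
        print(n,'z',np.median(P[m][:,2]).round(4),'c',round(x,1),round(y,1),'size',round(ww,1),round(hh,1),'yaw',round(yaw,4))
run()
E
python3 meas.py
```

```text
holes in depth 715
jar 301 pix 155.5 247.8 med z 0.0572 mean [0.3947 0.2584] mid [0.3954 0.258 ] ext [0.0433 0.0428] circ [0.3944 0.2576]
va 70 pix 223.3 226.3 med z 0.059 mean [0.4432 0.1029] mid [0.4436 0.1026] ext [0.0186 0.0206] circ [0.4429 0.1026]
sa 37 pix 269.6 218.9 med z 0.0484 mean [ 0.4605 -0.003 ] mid [ 0.4603 -0.004 ] ext [0.0139 0.0139] circ [ 0.4602 -0.0032]
vb 69 pix 329.7 231.3 med z 0.0593 mean [ 0.431  -0.1393] mid [ 0.4314 -0.1397] ext [0.0184 0.0184] circ [ 0.4307 -0.139 ]
sb 43 pix 371.0 254.0 med z 0.0489 mean [ 0.3799 -0.2326] mid [ 0.3796 -0.2326] ext [0.0135 0.013 ] circ [ 0.3796 -0.2321]
green 66 pix 302.0 236.0 med z 0.0596 mean [ 0.4203 -0.076 ] mid [ 0.4204 -0.0762] ext [0.0183 0.0183] circ [ 0.4202 -0.0762]
jarb z 0.0207 c 520.4 224.4 size 158.4 84.1 yaw -0.2165
vb z 0.021 c 532.4 -218.7 size 108.0 157.6 yaw 0.2306
sb z 0.0209 c 605.5 12.5 size 131.0 89.9 yaw -0.0404
```

Call:
{"api": "send_rows", "payload": {
  "motion": [0.012,0.038,-0.005,0.055,0,0.012,0.038,-0.005,0.055,0,0.012,0.038,-0.005,0.055,0,0.012,0.038,-0.005,0.055,0,0.012,0.038,-0.005,0.055,0,0.012,0.038,-0.005,0.055,0,0.012,0.038,-0.005,0.055,0,0.012,0.038,-0.005,0.055,0],
  "newtons": 25
}}

```text
t: 0.77
eef_pos: [0.3778, -0.3072, 0.1906]
orientation: [-3.141, 0.001, -0.698]
ft_force: [0.5, 0.3, 0.2]
finger_gap: 0.498
```

Call:
{"api": "send_rows", "payload": {
  "motion": [0.001,0.038,-0.01,0,0,0.001,0.038,-0.01,0,0,0,0,0,0,0]
}}

```text
t: 1.02
eef_pos: [0.3779, -0.2262, 0.1675]
orientation: [-3.139, 0.009, -0.695]
ft_force: [-1.0, 0.0, 0.2]
finger_gap: 0.499
```

```bash
cat > wr.py <<'E'
import sys
from h import *
def wray(ci,u,v):
    f=192/np.tan(np.radians(ci['vfov']/2));T=np.array(ci['cam_to_world'])
    dx,dy=u-ci['cx'],v-ci['cy'];r=np.hypot(dx,dy);th=r/f
    s=np.sin(th)/max(r,1e-9);d=np.array([dx*s,dy*s,np.cos(th)]);return T[:3,3],T[:3,:3]@d
def wproj(ci,p):
    f=192/np.tan(np.radians(ci['vfov']/2));T=np.array(ci['cam_to_world'])
    q=T[:3,:3].T@(np.array(p)-T[:3,3]);th=np.arctan2(np.hypot(q[0],q[1]),q[2]);a=np.arctan2(q[1],q[0])
    return ci['cx']+f*th*np.cos(a),ci['cy']+f*th*np.sin(a)
if __name__=='__main__':
    s=read_state();ci=camera_info('wrist');im,d=capture('wrist')
    cv2.imwrite(f'pics/{sys.argv[1]}.png',cv2.resize(im[:,:,::-1],(768,576)));np.savez(f'{sys.argv[1]}.npz',im=im,d=d,T=ci['cam_to_world'])
    print(s['t'],s['eef_pos'].round(4),s['orientation'].round(4),s['ft_force'].round(2),s['finger_gap']);print(ci['vfov'],np.round(ci['cam_to_world'],3).tolist())
E
python3 wr.py w1; python3 -c "
from workcell import *
print(read_state()['eef_pos'])"
```

```text
1.0167 [ 0.3779 -0.2262  0.1675] [-3.1393  0.0087 -0.6953] [-1.01  0.01  0.2 ] 0.4987107063897934
65.70646984690485 [[0.767, -0.604, -0.216, 0.433], [-0.641, -0.727, -0.246, -0.163], [-0.008, 0.327, -0.945, 0.31], [0.0, 0.0, 0.0, 1.0]]
[ 0.37876435 -0.22930852  0.16903387]
```

View pics/w1.png

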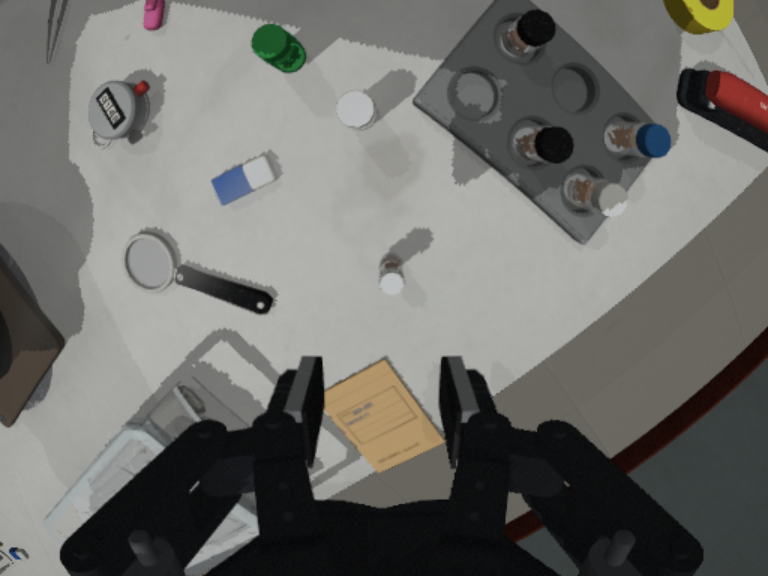

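```bash
python3 - <<'E'
from wr import *
z=np.load('w1.npz');ci=dict(camera_info('wrist'));ci['cam_to_world']=z['T']
for n,u,v,h in[('sb',391,284,.05),('vb',356,109,.06),('green',270,42,.06),('hole-25,50',474,94,.022),('hole25,0',573,87,.022)]:
    o,d=wray(ci,u/1.5,v/1.5);print(n,(o+d*(h-o[2])/d[2]).round(4))
E
```

```text
sb [ 0.3784 -0.2341  0.05  ]
vb [ 0.4305 -0.1409  0.06  ]
green [ 0.4199 -0.0784  0.06  ]
hole-25,50 [ 0.4949 -0.177   0.022 ]
hole25,0 [ 0.5546 -0.2126  0.022 ]
```

Call:
{"api": "send_rows", "payload": {
  "motion": [0,0,-0.035,0,0,0,0,-0.035,0,0,0,0,-0.03,0,0,0,0,-0.025,0,0,0,0,-0.015,0,0,0,0,-0.009,0,0,0,0,0,0,0,0,0,0,0,0]
}}

```text
t: 1.73
eef_pos: [0.3802, -0.2341, 0.0226]
orientation: [3.141, -0.0, -0.701]
ft_force: [0.4, 0.2, -0.6]
finger_gap: 0.506
```

```bash
python3 wr.py w2
```

```text
1.7333 [ 0.3802 -0.2341  0.0226] [ 3.1415e+00 -3.0000e-04 -7.0070e-01] [ 0.38  0.19 -0.56] 0.5056572375299808
65.70646984690485 [[0.764, -0.61, -0.212, 0.435], [-0.645, -0.721, -0.252, -0.17], [0.001, 0.329, -0.944, 0.165], [0.0, 0.0, 0.0, 1.0]]
```

View pics/w2.png

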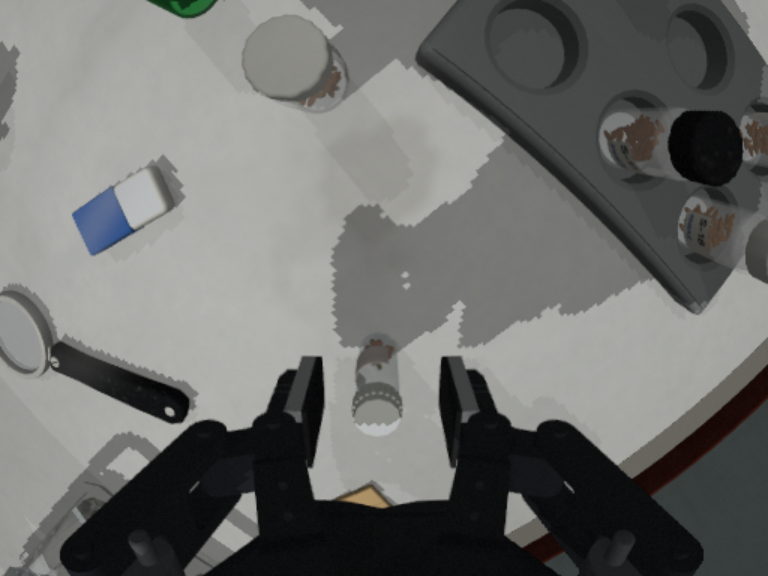

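Call:
{"api": "send_rows", "payload": {
  "motion": [0,0,0,0,0.3,0,0,0,0,0.5,0,0,0,0,0.7,0,0,0,0,1,0,0,0,0,1,0,0,0,0,1,0,0,0,0,1,0,0,0,0,1]
}}

```text
t: 2.45
eef_pos: [0.3807, -0.2341, 0.0235]
orientation: [3.141, -0.002, -0.7]
ft_force: [-0.7, 0.5, 5.3]
finger_gap: 0.177
```

Call:
{"api": "send_rows", "payload": {
  "motion": [0,0,0.005,0,1,0,0,0.015,0,1,0,0,0.025,0,1,0,0,0.035,0,1,0,0,0.03,0,1,0,0,0.01,0,1,0,0,0,0,1,0,0,0,0,1]
}}

```text
t: 3.12
eef_pos: [0.3796, -0.233, 0.1418]
orientation: [-3.142, 0.0, -0.7]
ft_force: [-1.3, 0.2, -0.7]
finger_gap: 0.178
```

```bash
python3 wr.py w3
```

```text
3.1167 [ 0.3796 -0.233   0.1418] [-3.1416e+00  2.0000e-04 -7.0000e-01] [-1.27  0.15 -0.68] 0.17766267006493872
65.70646984690485 [[0.764, -0.609, -0.212, 0.434], [-0.645, -0.722, -0.252, -0.169], [0.0, 0.329, -0.944, 0.284], [0.0, 0.0, 0.0, 1.0]]
```

View pics/w3.png

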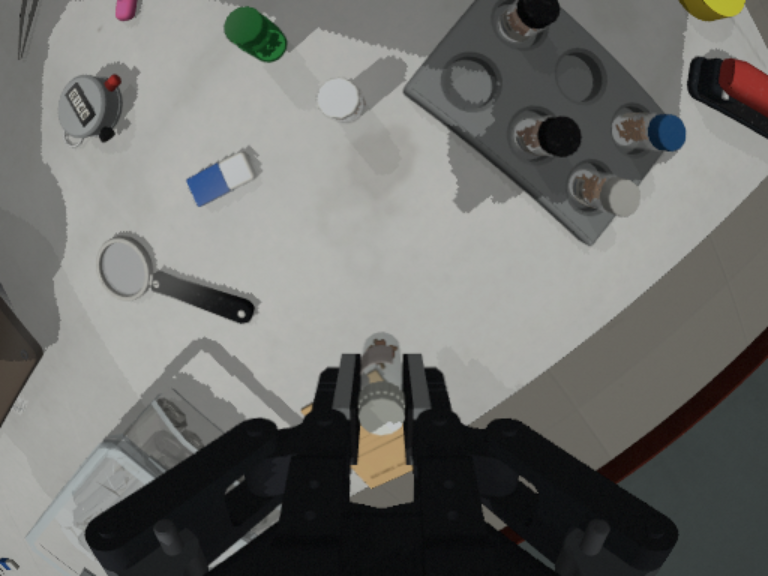

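Call:
{"api": "send_rows", "payload": {
  "motion": [0.015,0.015,0,0,1,0.03,0.03,0,0,1,0.034,0.034,0,0,1,0.034,0.034,0,0,1,0.034,0.034,0,0,1,0.032,0.032,0,0,1,0.0165,0.0175,0,0,1,0.0075,0.0075,0,0,1]
}}

```text
t: 3.83
eef_pos: [0.5663, -0.043, 0.1391]
orientation: [3.14, 0.005, -0.697]
ft_force: [0.0, 0.5, -0.5]
finger_gap: 0.176
```

Call:
{"api": "send_rows", "payload": {
  "motion": [0,0,0,0,1,0,0,-0.02,0,1,0,0,-0.02,0,1,0,0,-0.01,0,1,0,0,0,0,1,0,0,0,0,1]
}}

```text
t: 4.33
eef_pos: [0.5648, -0.0467, 0.0912]
orientation: [3.14, 0.003, -0.701]
ft_force: [0.0, 0.1, -0.4]
finger_gap: 0.174
```

```bash
python3 wr.py w4
```

```text
4.3333 [ 0.5648 -0.0467  0.0912] [ 3.1401e+00  2.6000e-03 -7.0140e-01] [ 0.02  0.13 -0.38] 0.17442272718535384
65.70646984690485 [[0.763, -0.609, -0.215, 0.62], [-0.646, -0.721, -0.251, 0.017], [-0.002, 0.33, -0.944, 0.234], [0.0, 0.0, 0.0, 1.0]]
```

View pics/w4.png

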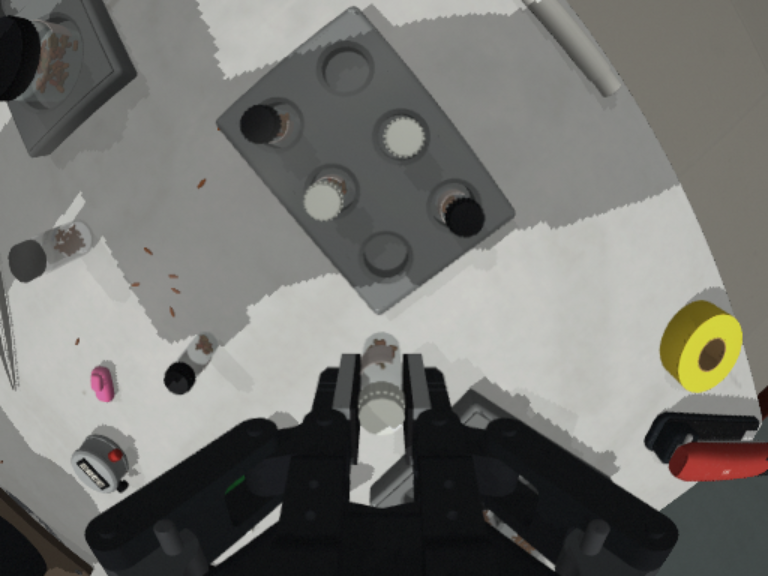

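```bash
python3 - <<'E'
from wr import *
z=np.load('w4.npz');ci=dict(camera_info('wrist'));ci['cam_to_world']=z['T']
im=z['im'];c=np.clip(im[25:195,135:355].astype(float)*1.6,0,255).astype(np.uint8)
cv2.imwrite('pics/w4c.png',cv2.resize(c[:,:,::-1],(770,595),interpolation=cv2.INTER_CUBIC))
for n,u,v,h in[('h1',386,255,.022),('h2',347,68,.022),('sa',180,378,.05),('va',28,261,.06)]:
    o,d=wray(ci,u/1.5,v/1.5);print(n,(o+d*(h-o[2])/d[2]).round(4))
E
```

```text
h1 [ 0.5834 -0.0287  0.022 ]
h2 [0.6281 0.0522 0.022 ]
sa [ 0.4654 -0.0034  0.05  ]
va [0.4492 0.0988 0.06  ]
```

View pics/w4c.png

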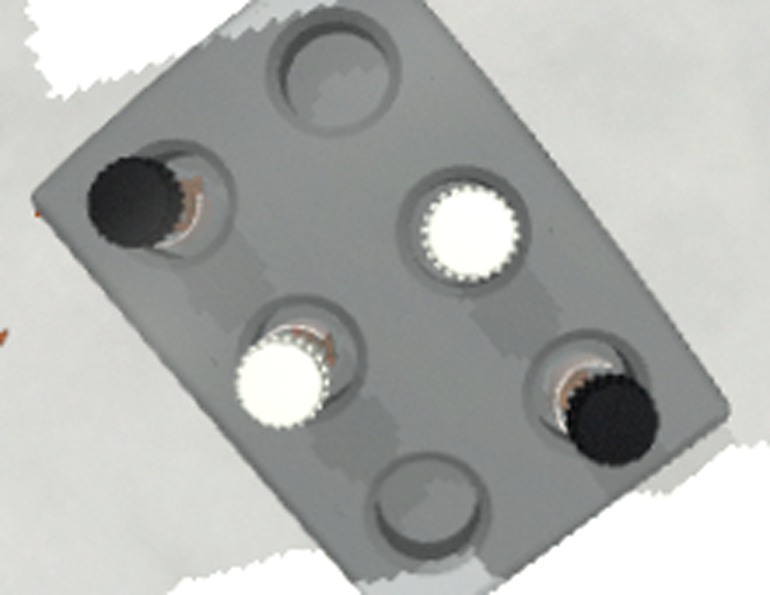

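Call:
{"api": "send_rows", "payload": {
  "motion": [0.009,0.009,0,0,1,0.009,0.009,0,0,1,0,0,0,0,1,0,0,-0.02,0,1,0,0,-0.015,0,1,0,0,-0.01,0,1,0,0,0,0,1,0,0,0,0,1]
}}

```text
t: 5.05
eef_pos: [0.5841, -0.0277, 0.0471]
orientation: [3.141, 0.001, -0.7]
ft_force: [0.2, 0.4, 0.6]
finger_gap: 0.177
```

```bash
python3 wr.py w5
```

```text
5.05 [ 0.5841 -0.0277  0.0471] [ 3.1411e+00  8.0000e-04 -6.9950e-01] [0.16 0.36 0.55] 0.17716390403669652
65.70646984690485 [[0.765, -0.608, -0.213, 0.639], [-0.644, -0.722, -0.252, 0.037], [-0.001, 0.33, -0.944, 0.189], [0.0, 0.0, 0.0, 1.0]]
```

View pics/w5.png

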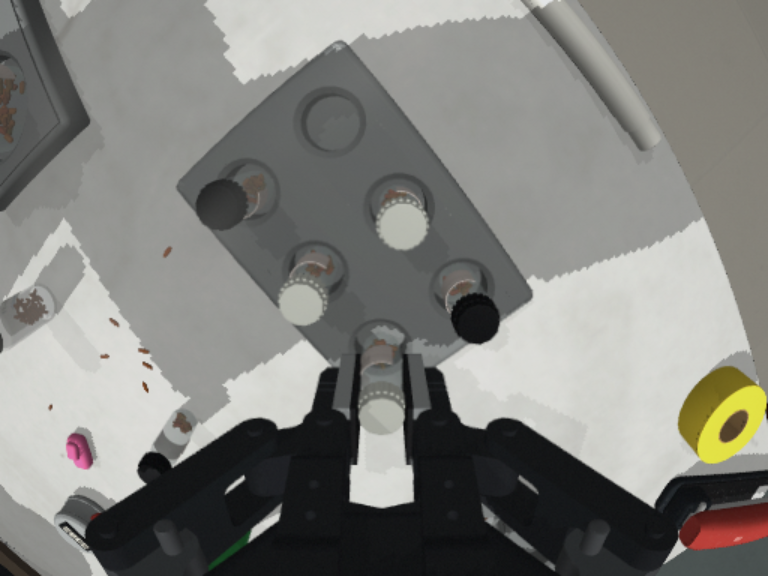

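Call:
{"api": "send_rows", "payload": {
  "motion": [-0.001,-0.001,-0.006,0,1,0,0,-0.006,0,1,0,0,-0.004,0,1,0,0,-0.002,0,1,0,0,0,0,1,0,0,0,0,1]
}}

```text
t: 5.6
eef_pos: [0.5833, -0.029, 0.0296]
orientation: [3.142, 0.0, -0.7]
ft_force: [-0.7, -0.8, 2.3]
finger_gap: 0.176
```

Call:
{"api": "send_rows", "payload": {
  "motion": [0,0,-0.001,0,1,0,0,0,0,1,0,0,0,0,1]
}}

```text
t: 5.85
eef_pos: [0.5834, -0.029, 0.0295]
orientation: [3.141, 0.0, -0.7]
ft_force: [-3.9, 0.8, 8.4]
finger_gap: 0.174
```

Call:
{"api": "send_rows", "payload": {
  "motion": [0,0,0.001,0,0.6,0,0,0,0,0.45,0,0,0,0,0.35,0,0,0,0,0.3,0,0,0.01,0,0.3,0,0,0.02,0,0.3,0,0,0.035,0,0.3,0,0,0.035,0,0.3]
}}

```text
t: 6.52
eef_pos: [0.582, -0.0287, 0.1294]
orientation: [3.14, 0.003, -0.7]
ft_force: [1.0, -0.9, -0.2]
finger_gap: 0.351
```

```bash
python3 wr.py w6
```

```text
6.5167 [ 0.582  -0.0287  0.1294] [ 3.140e+00  3.100e-03 -7.001e-01] [ 0.96 -0.88 -0.2 ] 0.35123666377378415
65.70646984690485 [[0.764, -0.608, -0.215, 0.637], [-0.645, -0.722, -0.251, 0.035], [-0.003, 0.331, -0.944, 0.272], [0.0, 0.0, 0.0, 1.0]]
```

View pics/w6.png

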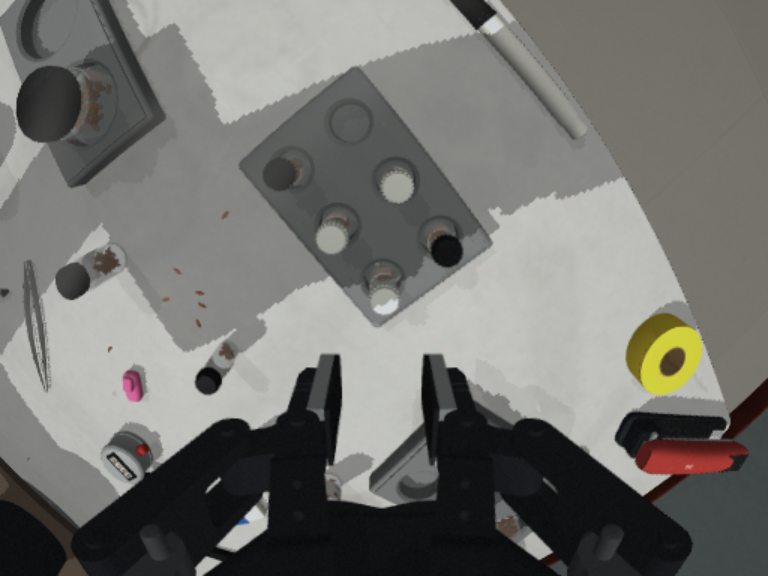

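Call:
{"api": "send_rows", "payload": {
  "motion": [-0.02,0.004,0,0,0,-0.035,0.008,0,0,0,-0.035,0.008,0,0,0,-0.022,0.004,0,0,0,-0.01,0.002,0,0,0,0,0,-0.02,0,0,0,0,-0.01,0,0,0,0,0,0,0]
}}

```text
t: 7.23
eef_pos: [0.4601, -0.0028, 0.0974]
orientation: [3.14, 0.003, -0.7]
ft_force: [0.0, 0.6, -0.4]
finger_gap: 0.5
```

```bash
python3 wr.py w7
```

```text
7.2333 [ 0.4601 -0.0028  0.0974] [ 3.1399  0.0034 -0.7002] [ 0.01  0.62 -0.41] 0.4995965751511839
65.70646984690485 [[0.764, -0.608, -0.216, 0.515], [-0.645, -0.722, -0.251, 0.061], [-0.003, 0.331, -0.944, 0.24], [0.0, 0.0, 0.0, 1.0]]
```

View pics/w7.png

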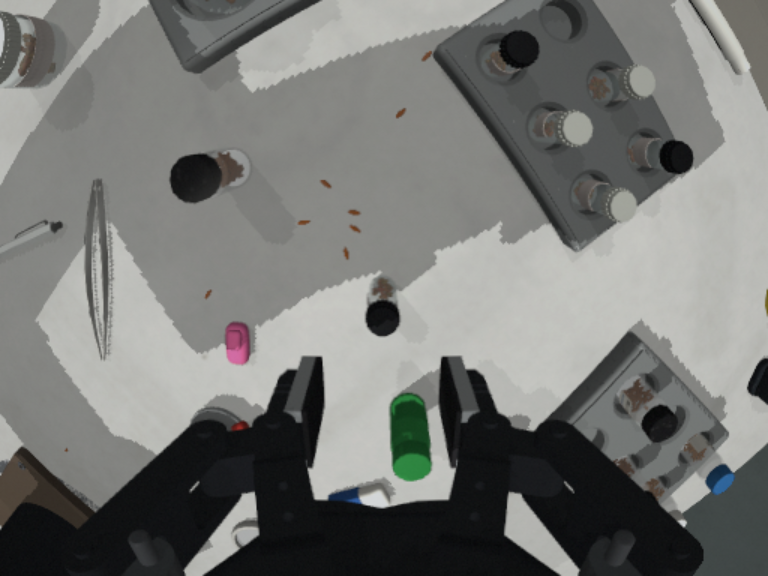

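Call:
{"api": "send_rows", "payload": {
  "motion": [0,0,-0.03,0,0,0,0,-0.025,0,0,0,0,-0.015,0,0,0,0,-0.006,0,0,0,0,0,0,0.3,0,0,0,0,0.5,0,0,0,0,0.7,0,0,0,0,1]
}}

```text
t: 7.95
eef_pos: [0.4626, -0.0033, 0.0248]
orientation: [-3.14, -0.003, -0.7]
ft_force: [0.4, 0.4, 0.1]
finger_gap: 0.174
```

Call:
{"api": "send_rows", "payload": {
  "motion": [0,0,0,0,1,0,0,0,0,1,0,0,0,0,1,0,0,0,0,1]
}}

```text
t: 8.28
eef_pos: [0.4622, -0.0032, 0.0244]
orientation: [-3.141, -0.002, -0.7]
ft_force: [-0.0, 0.3, 6.4]
finger_gap: 0.178
```

Call:
{"api": "send_rows", "payload": {
  "motion": [0,0,0.005,0,1,0,0,0.015,0,1,0,0,0.025,0,1,0,0,0.025,0,1,0,0,0.02,0,1,0,0,0.01,0,1,0,0,0,0,1,0,0,0,0,1]
}}

```text
t: 8.95
eef_pos: [0.4609, -0.0029, 0.123]
orientation: [3.142, 0.0, -0.7]
ft_force: [-0.9, -0.0, 0.0]
finger_gap: 0.177
```

Call:
{"api": "send_rows", "payload": {
  "motion": [0.017,0.006,0,0,1,0.035,0.0115,0,0,1,0.035,0.0115,0,0,1,0.035,0.0115,0,0,1,0.035,0.0115,0,0,1,0.01,0.004,0,0,1,0,0,-0.02,0,1,0,0,0,0,1]
}}

```text
t: 9.62
eef_pos: [0.6252, 0.0536, 0.097]
orientation: [3.135, 0.008, -0.699]
ft_force: [-0.9, 0.2, -1.2]
finger_gap: 0.175
```

Call:
{"api": "send_rows", "payload": {
  "motion": [0,0,-0.025,0,1,0,0,-0.02,0,1,0,0,-0.005,0,1,0,0,0,0,1,0,0,0,0,1]
}}

```text
t: 10.03
eef_pos: [0.6275, 0.0529, 0.0529]
orientation: [3.141, 0.001, -0.7]
ft_force: [0.2, 0.6, -0.1]
finger_gap: 0.175
```

```bash
python3 wr.py w8
```

```text
10.0333 [0.6275 0.0529 0.0529] [ 3.1406e+00  1.3000e-03 -7.0020e-01] [ 0.22  0.64 -0.09] 0.17492449730579873
65.70646984690485 [[0.764, -0.609, -0.214, 0.682], [-0.645, -0.722, -0.252, 0.117], [-0.001, 0.33, -0.944, 0.195], [0.0, 0.0, 0.0, 1.0]]
```

View pics/w8.png

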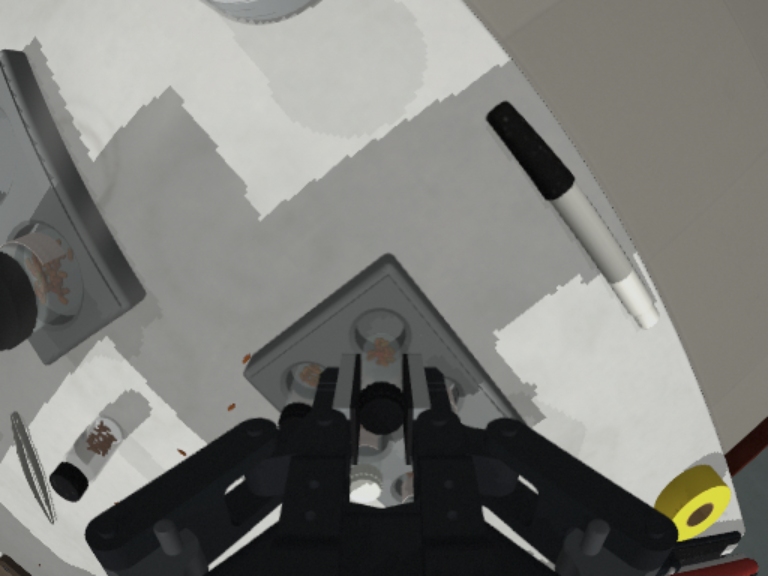

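Call:
{"api": "send_rows", "payload": {
  "motion": [0,0,-0.008,0,1,0,0,-0.008,0,1,0,0,-0.004,0,1,0,0,-0.0015,0,1,0,0,0,0,1,0,0,0,0,1]
}}

```text
t: 10.58
eef_pos: [0.6282, 0.053, 0.0317]
orientation: [3.142, 0.0, -0.7]
ft_force: [-0.1, -0.0, 0.2]
finger_gap: 0.178
```

Call:
{"api": "send_rows", "payload": {
  "motion": [0,0,-0.001,0,1,0,0,0,0,1]
}}

```text
t: 10.75
eef_pos: [0.6284, 0.053, 0.031]
orientation: [-3.141, -0.0, -0.7]
ft_force: [0.2, -1.0, 0.5]
finger_gap: 0.176
```

Call:
{"api": "send_rows", "payload": {
  "motion": [0,0,-0.001,0,1,0,0,0,0,1,0,0,0,0,1]
}}

```text
t: 11.0
eef_pos: [0.6286, 0.053, 0.0305]
orientation: [-3.141, -0.001, -0.7]
ft_force: [0.0, 0.4, 3.6]
finger_gap: 0.171
```

Call:
{"api": "send_rows", "payload": {
  "motion": [0,0,0.001,0,0.6,0,0,0,0,0.45,0,0,0,0,0.35,0,0,0,0,0.3,0,0,0.01,0,0.3,0,0,0.02,0,0.3,0,0,0.035,0,0.3,0,0,0.035,0,0.3]
}}

```text
t: 11.67
eef_pos: [0.627, 0.0531, 0.1308]
orientation: [3.14, 0.003, -0.7]
ft_force: [0.4, 0.4, 1.4]
finger_gap: 0.35
```

Call:
{"api": "send_rows", "payload": {
  "motion": [-0.02,0.005,0,0,0,-0.035,0.01,0,0,-0.3,-0.035,0.01,0,0,-0.3,-0.035,0.01,0,0,-0.3,-0.035,0.01,0,0,-0.3,-0.025,0.005,0,0,-0.3,0,0,-0.015,0,-0.3,0,0,0,0,-0.3]
}}

```text
t: 12.33
eef_pos: [0.4407, 0.1034, 0.1147]
orientation: [3.14, 0.002, -0.699]
ft_force: [-0.1, -0.4, -0.2]
finger_gap: 0.649
```

```bash
python3 wr.py w9
```

```text
12.3333 [0.4407 0.1034 0.1147] [ 3.1401e+00  1.8000e-03 -6.9900e-01] [-0.14 -0.41 -0.23] 0.6485970021218287
65.70646984690485 [[0.765, -0.607, -0.214, 0.495], [-0.644, -0.722, -0.252, 0.168], [-0.002, 0.331, -0.944, 0.257], [0.0, 0.0, 0.0, 1.0]]
```

View pics/w9.png

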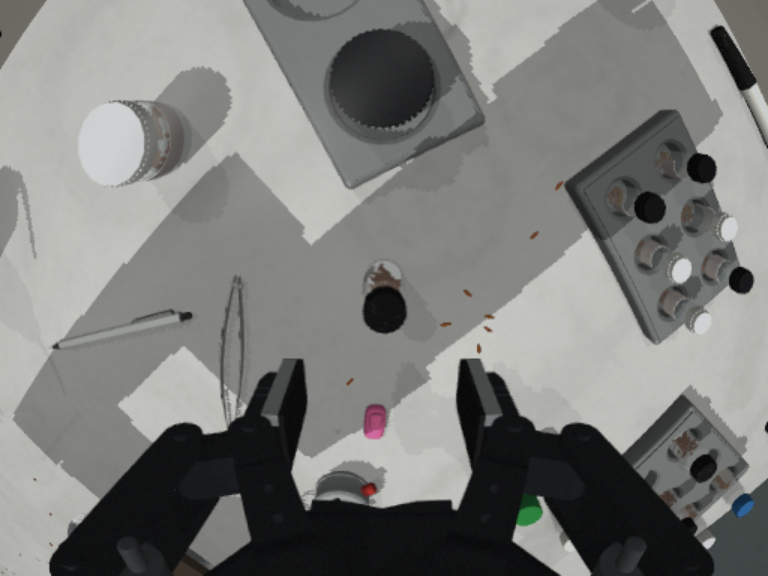

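Call:
{"api": "send_rows", "payload": {
  "motion": [0.002,0,-0.035,0,-0.3,0,0,-0.025,0,-0.3,0,0,-0.02,0,-0.3,0,0,-0.011,0,-0.3,0,0,0,0,0,0,0,0,0,0.3,0,0,0,0,0.5,0,0,0,0,0.7]
}}

```text
t: 13.05
eef_pos: [0.4468, 0.103, 0.0264]
orientation: [-3.139, -0.002, -0.7]
ft_force: [0.4, -0.0, -1.0]
finger_gap: 0.263
```

Call:
{"api": "send_rows", "payload": {
  "motion": [0,0,0,0,1,0,0,0,0,1,0,0,0,0,1,0,0,0,0,1]
}}

```text
t: 13.38
eef_pos: [0.4464, 0.103, 0.0261]
orientation: [-3.14, -0.002, -0.7]
ft_force: [-0.7, -0.9, 5.5]
finger_gap: 0.269
```

Call:
{"api": "send_rows", "payload": {
  "motion": [0,0,0.005,0,1,0,0,0.015,0,1,0,0,0.025,0,1,0,0,0.035,0,1,0,0,0.02,0,1,0,0,0.01,0,1,0,0,0,0,1,0,0,0,0,1]
}}

```text
t: 14.05
eef_pos: [0.4447, 0.103, 0.1342]
orientation: [3.141, 0.001, -0.7]
ft_force: [0.4, -0.4, -0.7]
finger_gap: 0.263
```

Call:
{"api": "send_rows", "payload": {
  "motion": [0.006,-0.018,0,0,1,0.012,-0.034,0,0,1,0.013,-0.037,0,0,1,0.013,-0.037,0,0,1,0.013,-0.037,0,0,1,0.013,-0.037,0,0,1,0.013,-0.037,0,0,1,0.013,-0.037,0,0,1]
}}

```text
t: 14.72
eef_pos: [0.5398, -0.1721, 0.1315]
orientation: [3.141, 0.005, -0.7]
ft_force: [0.4, 0.2, 0.1]
finger_gap: 0.268
```

Call:
{"api": "send_rows", "payload": {
  "motion": [0.01,-0.028,0,0,1,0.005,-0.014,0,0,1,0,0,-0.015,0,1,0,0,-0.01,0,1,0,0,0,0,1,0,0,0,0,1]
}}

```text
t: 15.22
eef_pos: [0.5545, -0.2111, 0.1072]
orientation: [3.141, 0.005, -0.699]
ft_force: [0.1, -0.0, -1.2]
finger_gap: 0.268
```

```bash
python3 wr.py w10
```

```text
15.2167 [ 0.5545 -0.2111  0.1072] [ 3.1408  0.0055 -0.6991] [ 0.12 -0.01 -1.19] 0.26795883678225807
65.70646984690485 [[0.765, -0.607, -0.216, 0.61], [-0.644, -0.723, -0.249, -0.147], [-0.005, 0.33, -0.944, 0.25], [0.0, 0.0, 0.0, 1.0]]
```

View pics/w10.png

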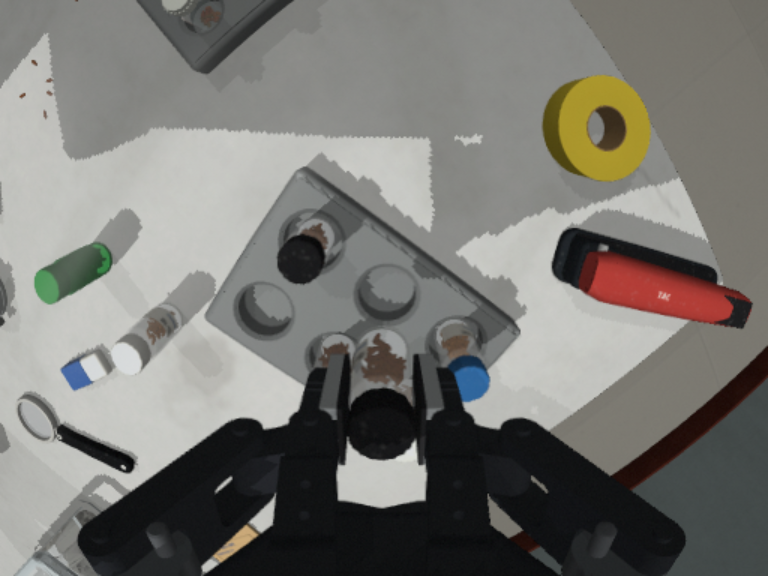

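```bash
python3 - <<'E'
from wr import *
z=np.load('w10.npz');ci=dict(camera_info('wrist'));ci['cam_to_world']=z['T']
for n,u,v,h in[('far',387,292,.022),('near',265,309,.022)]:
    o,d=wray(ci,u/1.5,v/1.5);print(n,(o+d*(h-o[2])/d[2]).round(4))
im=z['im'];c=np.clip(im[110:250,130:350].astype(float)*1.3,0,255).astype(np.uint8)
cv2.imwrite('pics/w10c.png',cv2.resize(c[:,:,::-1],(770,490),interpolation=cv2.INTER_CUBIC))
E
```

```text
far [ 0.5572 -0.2127  0.022 ]
near [ 0.4978 -0.1764  0.022 ]
```

View pics/w10c.png

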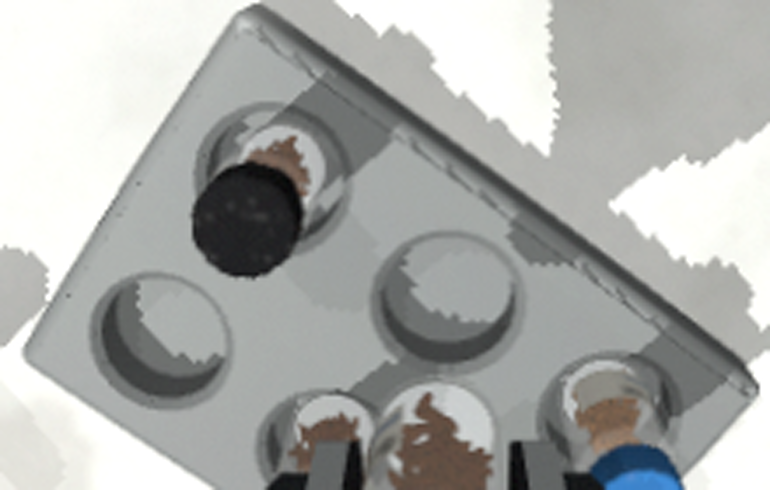

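Call:
{"api": "send_rows", "payload": {
  "motion": [0.002,-0.002,0,0,1,0,0,-0.02,0,1,0,0,-0.02,0,1,0,0,-0.012,0,1,0,0,0,0,1,0,0,0,0,1]
}}

```text
t: 15.77
eef_pos: [0.558, -0.2146, 0.0576]
orientation: [3.141, 0.001, -0.7]
ft_force: [0.3, 0.1, -0.5]
finger_gap: 0.265
```

```bash
python3 wr.py w11
```

```text
15.7667 [ 0.558  -0.2146  0.0576] [ 3.1414e+00  1.0000e-03 -6.9960e-01] [ 0.32  0.14 -0.54] 0.2651565032827917
65.70646984690485 [[0.765, -0.608, -0.213, 0.613], [-0.645, -0.722, -0.251, -0.15], [-0.001, 0.329, -0.944, 0.2], [0.0, 0.0, 0.0, 1.0]]
```

View pics/w11.png

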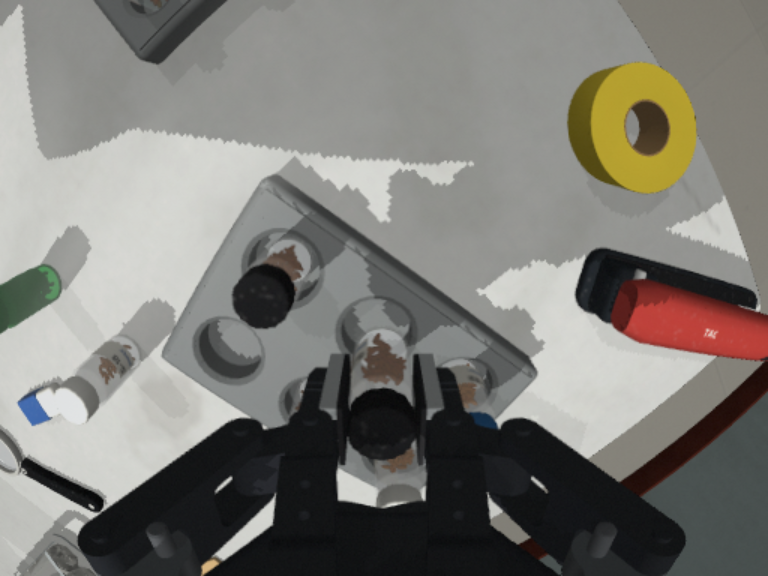

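Call:
{"api": "send_rows", "payload": {
  "motion": [-0.001,0.0015,-0.005,0,1,0,0,-0.008,0,1,0,0,-0.006,0,1,0,0,-0.003,0,1,0,0,-0.0015,0,1,0,0,0,0,1,0,0,0,0,1]
}}

```text
t: 16.4
eef_pos: [0.5572, -0.2135, 0.0342]
orientation: [3.142, 0.0, -0.7]
ft_force: [0.9, -0.4, -0.5]
finger_gap: 0.263
```

Call:
{"api": "send_rows", "payload": {
  "motion": [0,0,-0.001,0,1,0,0,0,0,1]
}}

```text
t: 16.57
eef_pos: [0.5574, -0.2136, 0.0335]
orientation: [-3.142, -0.0, -0.7]
ft_force: [-0.6, 0.3, 0.1]
finger_gap: 0.265
```

Call:
{"api": "send_rows", "payload": {
  "motion": [0,0,-0.001,0,1,0,0,0,0,1]
}}

```text
t: 16.73
eef_pos: [0.5572, -0.2135, 0.0323]
orientation: [-3.142, -0.0, -0.7]
ft_force: [0.4, 0.2, -0.7]
finger_gap: 0.266
```

Call:
{"api": "send_rows", "payload": {
  "motion": [0,0,-0.0005,0,1,0,0,0,0,1]
}}

```text
t: 16.9
eef_pos: [0.5573, -0.2135, 0.0322]
orientation: [3.142, 0.0, -0.7]
ft_force: [-0.3, 0.7, 1.4]
finger_gap: 0.268
```

Call:
{"api": "send_rows", "payload": {
  "motion": [0,0,0,0,0.4,0,0,0,0,0.25,0,0,0,0,0.15,0,0,0,0,0.1,0,0,0.01,0,0.1,0,0,0.02,0,0.1,0,0,0.035,0,0.1,0,0,0.035,0,0.1]
}}

```text
t: 17.57
eef_pos: [0.5562, -0.2129, 0.1321]
orientation: [3.141, 0.003, -0.7]
ft_force: [0.6, -1.0, -0.4]
finger_gap: 0.449
```

Call:
{"api": "send_rows", "payload": {
  "motion": [-0.02,0.012,0,0,0,-0.03,0.018,0,0,-0.2,-0.034,0.02,0,0,-0.2,-0.027,0.016,0,0,-0.2,-0.015,0.008,0,0,-0.2,0,0,-0.015,0,-0.2,0,0,0,0,-0.2,0,0,0,0,-0.2]
}}

```text
t: 18.23
eef_pos: [0.431, -0.1393, 0.1171]
orientation: [3.142, 0.0, -0.7]
ft_force: [0.3, 0.0, 0.1]
finger_gap: 0.602
```

```bash
python3 wr.py w12
```

```text
18.2333 [ 0.431  -0.1393  0.1171] [ 3.1415e+00  4.0000e-04 -7.0000e-01] [0.26 0.04 0.13] 0.6017349239129021
65.70646984690485 [[0.764, -0.609, -0.212, 0.485], [-0.645, -0.722, -0.252, -0.075], [-0.0, 0.329, -0.944, 0.259], [0.0, 0.0, 0.0, 1.0]]
```

View pics/w12.png

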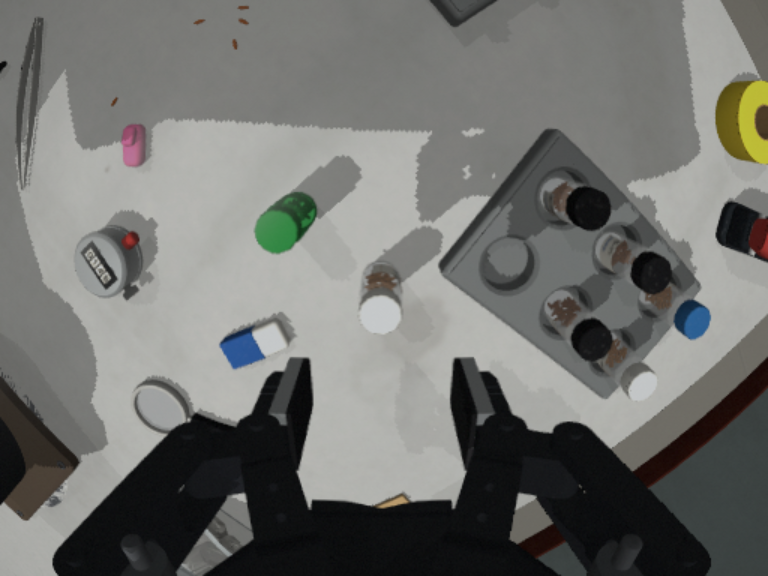

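Call:
{"api": "send_rows", "payload": {
  "motion": [0,0,-0.035,0,-0.2,0,0,-0.025,0,-0.2,0,0,-0.02,0,-0.2,0,0,-0.012,0,-0.2,0,0,0,0,0,0,0,0,0,0.3,0,0,0,0,0.5,0,0,0,0,0.7]
}}

```text
t: 18.95
eef_pos: [0.4325, -0.1403, 0.0263]
orientation: [-3.141, -0.003, -0.7]
ft_force: [0.6, 0.2, -0.3]
finger_gap: 0.269
```

Call:
{"api": "send_rows", "payload": {
  "motion": [0,0,0,0,1,0,0,0,0,1,0,0,0,0,1,0,0,0,0,1]
}}

```text
t: 19.28
eef_pos: [0.4319, -0.1399, 0.0257]
orientation: [-3.141, -0.002, -0.7]
ft_force: [-0.4, 0.1, 3.6]
finger_gap: 0.267
```

Call:
{"api": "send_rows", "payload": {
  "motion": [0,0,0.005,0,1,0,0,0.015,0,1,0,0,0.025,0,1,0,0,0.035,0,1,0,0,0.01,0,1,0,0,0,0,1,0,0,0,0,1]
}}

```text
t: 19.87
eef_pos: [0.4312, -0.1395, 0.1148]
orientation: [-3.141, -0.001, -0.7]
ft_force: [-0.2, -0.4, -1.0]
finger_gap: 0.266
```

Call:
{"api": "send_rows", "payload": {
  "motion": [0.015,-0.008,0,0,1,0.025,-0.014,0,0,1,0.018,-0.01,0,0,1,0.008,-0.0045,0,0,1,0,0,-0.015,0,1,0,0,-0.025,0,1,0,0,-0.015,0,1,0,0,0,0,1]
}}

```text
t: 20.53
eef_pos: [0.4928, -0.1734, 0.054]
orientation: [3.14, 0.012, -0.7]
ft_force: [0.1, 0.2, -0.7]
finger_gap: 0.27
```

Call:
{"api": "send_rows", "payload": {
  "motion": [0,0,0,0,1]
}}

```text
t: 20.62
eef_pos: [0.4952, -0.1748, 0.0574]
orientation: [3.141, 0.006, -0.7]
ft_force: [0.1, 0.2, -0.8]
finger_gap: 0.272
```

```bash
python3 wr.py w13
```

```text
20.6167 [ 0.4952 -0.1748  0.0574] [ 3.1406  0.0058 -0.7   ] [ 0.14  0.22 -0.82] 0.27151676188849067
65.70646984690485 [[0.764, -0.607, -0.217, 0.55], [-0.645, -0.723, -0.249, -0.111], [-0.005, 0.33, -0.944, 0.2], [0.0, 0.0, 0.0, 1.0]]
```

View pics/w13.png

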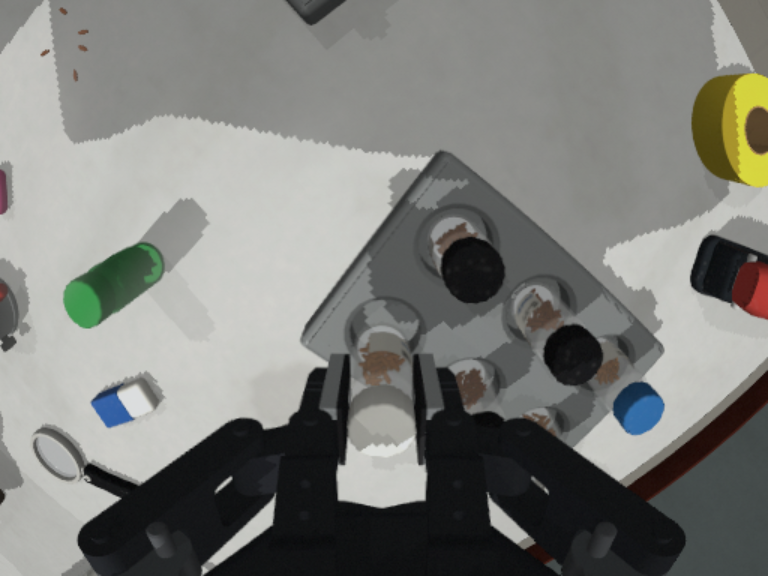

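Call:
{"api": "send_rows", "payload": {
  "motion": [0,0,0,0,1,0,0,-0.008,0,1,0,0,-0.008,0,1,0,0,-0.006,0,1,0,0,-0.003,0,1,0,0,-0.001,0,1,0,0,0,0,1,0,0,0,0,1]
}}

```text
t: 21.33
eef_pos: [0.4973, -0.176, 0.0338]
orientation: [-3.142, -0.0, -0.7]
ft_force: [0.2, -0.3, -0.3]
finger_gap: 0.266
```

Call:
{"api": "send_rows", "payload": {
  "motion": [0,0,-0.001,0,1,0,0,0,0,1]
}}

```text
t: 21.5
eef_pos: [0.4974, -0.1761, 0.033]
orientation: [-3.142, -0.0, -0.7]
ft_force: [0.2, 0.1, 0.8]
finger_gap: 0.27
```

Call:
{"api": "send_rows", "payload": {
  "motion": [0,0,-0.001,0,1,0,0,0,0,1]
}}

```text
t: 21.67
eef_pos: [0.4972, -0.176, 0.0318]
orientation: [3.142, -0.0, -0.7]
ft_force: [-1.3, 0.8, -0.1]
finger_gap: 0.269
```

Call:
{"api": "send_rows", "payload": {
  "motion": [0,0,-0.0005,0,1,0,0,0,0,1]
}}

```text
t: 21.83
eef_pos: [0.4973, -0.176, 0.0318]
orientation: [3.142, 0.0, -0.7]
ft_force: [-1.4, -0.4, 3.7]
finger_gap: 0.266
```

Call:
{"api": "send_rows", "payload": {
  "motion": [0,0,0,0,0.4,0,0,0,0,0.25,0,0,0,0,0.15,0,0,0,0,0.1,0,0,0.01,0,0.1,0,0,0.02,0,0.1,0,0,0.035,0,0.1,0,0,0.035,0,0.1]
}}

```text
t: 22.5
eef_pos: [0.4962, -0.1754, 0.1317]
orientation: [3.141, 0.003, -0.7]
ft_force: [1.0, -0.3, 0.5]
finger_gap: 0.453
```

Call:
{"api": "send_rows", "payload": {
  "motion": [-0.004,0.018,0,0,-0.7,-0.008,0.036,0,0,-0.7,-0.008,0.036,0,0,-0.7,-0.008,0.036,0,0,-0.7,-0.008,0.036,0,0,-0.7,-0.008,0.036,0,0,-0.7,-0.008,0.036,0,0,-0.7,-0.008,0.036,0,0,-0.7]
}}

```text
t: 23.17
eef_pos: [0.4367, 0.0956, 0.1323]
orientation: [-3.14, -0.001, -0.7]
ft_force: [0.8, 0.5, -0.4]
finger_gap: 0.85
```

Call:
{"api": "send_rows", "payload": {
  "motion": [-0.01,0.036,0,0,-0.7,-0.01,0.036,0,0,-0.7,-0.01,0.036,0,0,-0.7,-0.008,0.036,0,0,-0.7,-0.004,0.02,0,0,-0.7,0,0,0,0,-0.7,0,0,0,0,-0.7]
}}

```text
t: 23.75
eef_pos: [0.3949, 0.2588, 0.1319]
orientation: [-3.141, -0.001, -0.697]
ft_force: [-0.0, -0.8, 0.2]
finger_gap: 0.85
```

```bash
python3 wr.py w14
```

```text
23.75 [0.3949 0.2588 0.1319] [-3.1413e+00 -6.0000e-04 -6.9710e-01] [-0.01 -0.79  0.24] 0.849815821911105
65.70646984690485 [[0.766, -0.607, -0.211, 0.449], [-0.643, -0.723, -0.252, 0.323], [0.001, 0.329, -0.944, 0.274], [0.0, 0.0, 0.0, 1.0]]
```

View pics/w14.png

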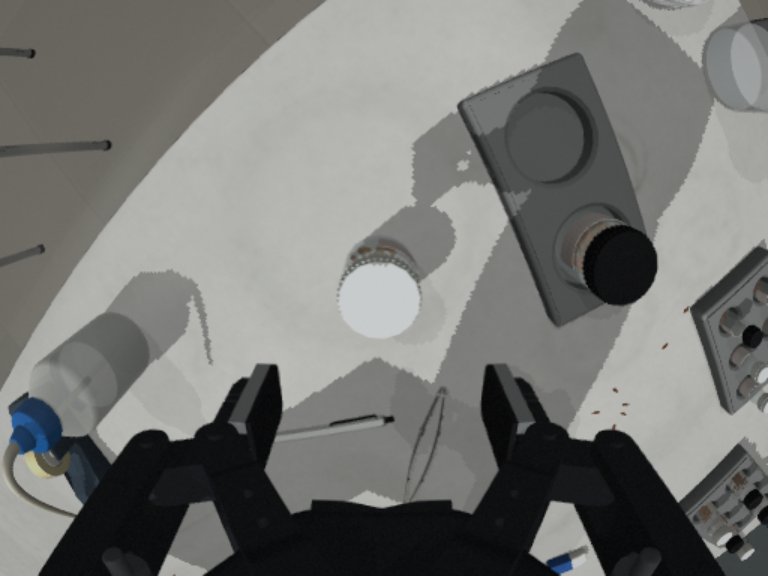

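Call:
{"api": "send_rows", "payload": {
  "motion": [0,0,-0.035,0,-0.7,0,0,-0.035,0,-0.7,0,0,-0.02,0,-0.7,0,0,-0.012,0,-0.7,0,0,-0.007,0,-0.7,0,0,0,0,-0.5,0,0,0,0,-0.3,0,0,0,0,-0.1],
  "newtons": 40
}}

```text
t: 24.47
eef_pos: [0.3964, 0.258, 0.0236]
orientation: [-3.14, -0.001, -0.701]
ft_force: [-0.4, 0.5, 0.0]
finger_gap: 0.553
```

Call:
{"api": "send_rows", "payload": {
  "motion": [0,0,0,0,0.2,0,0,0,0,0.5,0,0,0,0,1,0,0,0,0,1,0,0,0,0,1,0,0,0,0,1]
}}

```text
t: 24.97
eef_pos: [0.3967, 0.2584, 0.0239]
orientation: [-3.139, -0.002, -0.7]
ft_force: [-0.6, -0.5, 6.2]
finger_gap: 0.526
```

Call:
{"api": "send_rows", "payload": {
  "motion": [0,0,0.005,0,1,0,0,0.015,0,1,0,0,0.025,0,1,0,0,0.035,0,1,0,0,0.02,0,1,0,0,0,0,1,0,0,0,0,1]
}}

```text
t: 25.55
eef_pos: [0.3956, 0.2583, 0.1233]
orientation: [-3.139, -0.001, -0.7]
ft_force: [0.2, 0.0, -1.2]
finger_gap: 0.526
```

```bash
python3 wr.py w15
```

```text
25.55 [0.3956 0.2583 0.1233] [-3.1393e+00 -1.0000e-03 -6.9980e-01] [ 0.2   0.04 -1.17] 0.52551255395417
65.70646984690485 [[0.764, -0.61, -0.21, 0.45], [-0.645, -0.722, -0.251, 0.322], [0.001, 0.327, -0.945, 0.266], [0.0, 0.0, 0.0, 1.0]]
```

View pics/w15.png

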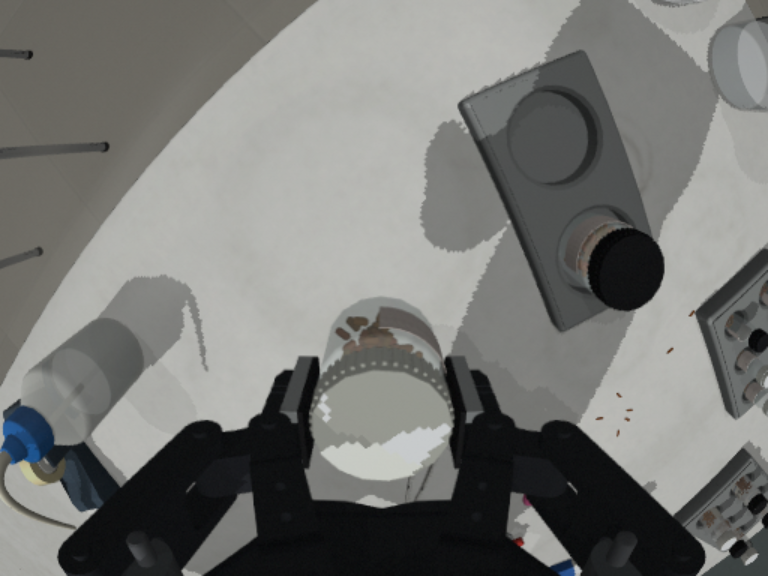

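Call:
{"api": "send_rows", "payload": {
  "motion": [0.013,0,0,0,1,0.025,0.001,0,0,1,0.033,0.001,0,0,1,0.033,0.001,0,0,1,0.02,0,0,0,1,0.009,0,0,0,1,0,0,0,0,1,0,0,-0.02,0,1]
}}

```text
t: 26.27
eef_pos: [0.5296, 0.2617, 0.1044]
orientation: [-3.138, -0.002, -0.7]
ft_force: [1.6, 0.7, -0.0]
finger_gap: 0.528
```

Call:
{"api": "send_rows", "payload": {
  "motion": [0,0,-0.025,0,1,0,0,-0.015,0,1,0,0,0,0,1,0,0,0,0,1]
}}

```text
t: 26.6
eef_pos: [0.5254, 0.2607, 0.0604]
orientation: [3.137, 0.003, -0.699]
ft_force: [-0.1, 0.1, -0.7]
finger_gap: 0.53
```

```bash
python3 wr.py w16
```

```text
26.6 [0.5254 0.2607 0.0604] [ 3.1373e+00  3.0000e-03 -6.9940e-01] [-0.11  0.12 -0.67] 0.5301311244443478
65.70646984690485 [[0.765, -0.607, -0.217, 0.581], [-0.644, -0.722, -0.253, 0.325], [-0.003, 0.333, -0.943, 0.202], [0.0, 0.0, 0.0, 1.0]]
```

View pics/w16.png

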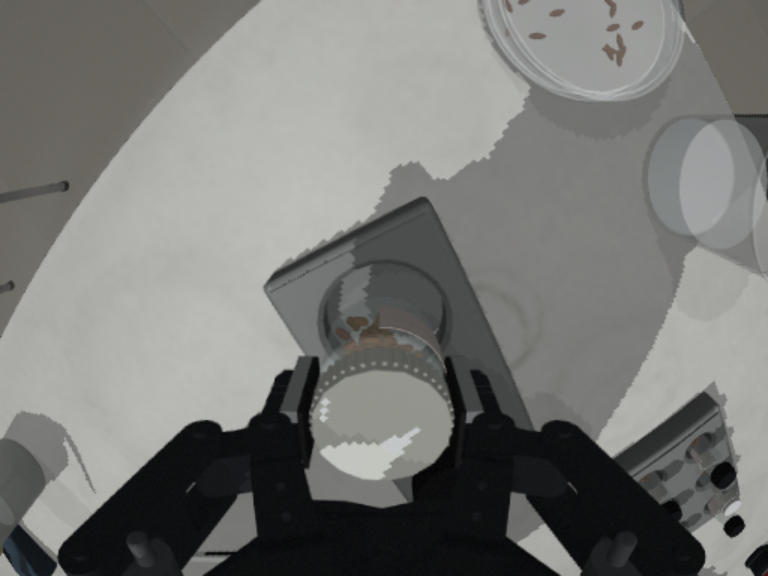

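Call:
{"api": "send_rows", "payload": {
  "motion": [0,0,0,0,1,0,0,-0.01,0,1,0,0,-0.009,0,1,0,0,-0.006,0,1,0,0,-0.003,0,1,0,0,-0.002,0,1,0,0,0,0,1,0,0,0,0,1]
}}

```text
t: 27.32
eef_pos: [0.5283, 0.261, 0.0322]
orientation: [3.141, 0.0, -0.7]
ft_force: [0.2, -0.6, -1.0]
finger_gap: 0.527
```

Call:
{"api": "send_rows", "payload": {
  "motion": [0,0,-0.001,0,1,0,0,0,0,1]
}}

```text
t: 27.48
eef_pos: [0.5284, 0.2611, 0.0315]
orientation: [-3.141, -0.0, -0.7]
ft_force: [0.9, -0.3, -0.7]
finger_gap: 0.524
```

Call:
{"api": "send_rows", "payload": {
  "motion": [0,0,-0.001,0,1,0,0,0,0,1]
}}

```text
t: 27.65
eef_pos: [0.5282, 0.261, 0.0304]
orientation: [-3.141, -0.0, -0.7]
ft_force: [0.2, 0.4, -1.5]
finger_gap: 0.527
```

Call:
{"api": "send_rows", "payload": {
  "motion": [0,0,-0.0005,0,1,0,0,0,0,1]
}}

```text
t: 27.82
eef_pos: [0.5283, 0.261, 0.03]
orientation: [-3.141, -0.0, -0.7]
ft_force: [0.0, 0.0, -0.5]
finger_gap: 0.529
```

Call:
{"api": "send_rows", "payload": {
  "motion": [0,0,-0.0005,0,1,0,0,0,0,1]
}}

```text
t: 27.98
eef_pos: [0.5283, 0.2611, 0.0299]
orientation: [3.141, 0.0, -0.7]
ft_force: [-0.9, -1.0, 3.7]
finger_gap: 0.527
```

Call:
{"api": "send_rows", "payload": {
  "motion": [0,0,-0.0005,0,1,0,0,0,0,1]
}}

```text
t: 28.15
eef_pos: [0.5284, 0.2611, 0.0299]
orientation: [3.141, 0.0, -0.7]
ft_force: [-2.4, -1.7, 6.8]
finger_gap: 0.527
```

Contact on the floor; release and rise.

Call:
{"api": "send_rows", "payload": {
  "motion": [0,0,0.0005,0,-0.1,0,0,0,0,-0.2,0,0,0,0,-0.35,0,0,0,0,-0.4,0,0,0,0,-0.4,0,0,0.015,0,-0.4,0,0,0.03,0,-0.4,0,0,0.035,0,-0.4]
}}

```text
t: 28.82
eef_pos: [0.5261, 0.2603, 0.1073]
orientation: [3.136, 0.004, -0.7]
ft_force: [-0.0, -0.1, 0.3]
finger_gap: 0.698
```

Call:
{"api": "send_rows", "payload": {
  "motion": [0,0,0.04,0,-0.4,-0.01,0.02,0.03,0,-0.4,-0.01,0.035,0,0,-0.4,-0.01,0.035,0,0,-0.4,-0.01,0.03,0,0,-0.4,0,0,0,0,-0.4,0,0,0,0,-0.4]
}}

```text
t: 29.4
eef_pos: [0.4873, 0.3822, 0.179]
orientation: [3.141, -0.0, -0.697]
ft_force: [0.7, -0.1, -0.6]
finger_gap: 0.704
```

```bash
python3 - <<'E'
from h import *
print(read_state()['t'],read_state()['ft_force'])
for n in("scene","top"):
    im,d=capture(n); np.savez(f"{n}1.npz",im=im,d=d); cv2.imwrite(f'pics/{n}1.png',im[:,:,::-1])
ci=camera_info('top');z=np.load('top1.npz');d=z['d'];P=cloud(ci,d)
for n,c,th,hs,H,r in[('jar',(.5204,.2244),-.2165,[(0,.038)],.064,.023),('vial',(.5324,-.2187),.2306,[(-.025,.05),(.025,0)],.066,.0118),('small',(.6055,.0125),-.0404,[(-.021,-.042),(.021,.042)],.056,.008)]:
    R=np.array([[np.cos(th),-np.sin(th)],[np.sin(th),np.cos(th)]])
    L=(P[...,:2]-np.array(c))@R
    for h in hs:
        m=(np.hypot(L[...,0]-h[0],L[...,1]-h[1])<r+.008)&(P[...,2]>H-.006)&(d>0)
        q=L[m]; print(n,h,m.sum(),'mid-hole mm',(((q.min(0)+q.max(0))/2-h)*1000).round(1),'ztop',np.median(P[m][:,2]).round(4))
a=np.load('top1.npz')['im'][90:290,130:430];cv2.imwrite('pics/top1c.png',cv2.resize(np.clip(a*1.4,0,255).astype(np.uint8)[:,:,::-1],(798,532),interpolation=cv2.INTER_CUBIC))
a=np.load('scene1.npz')['im'][140:290,140:400];cv2.imwrite('pics/scene1c.png',cv2.resize(a[:,:,::-1],(798,460),interpolation=cv2.INTER_CUBIC))
E
```

```text
29.4 [ 0.67407633 -0.07187523 -0.58659214]
jar (0, 0.038) 277 mid-hole mm [-0.2 -1.2] ztop 0.063
vial (-0.025, 0.05) 69 mid-hole mm [ 0.7 -0.5] ztop 0.0651
vial (0.025, 0) 72 mid-hole mm [-0.5 -1.9] ztop 0.0653
small (-0.021, -0.042) 36 mid-hole mm [ 1.5 -1.8] ztop 0.0547
small (0.021, 0.042) 37 mid-hole mm [ 0.4 -1.9] ztop 0.0549
```

View pics/top1c.png

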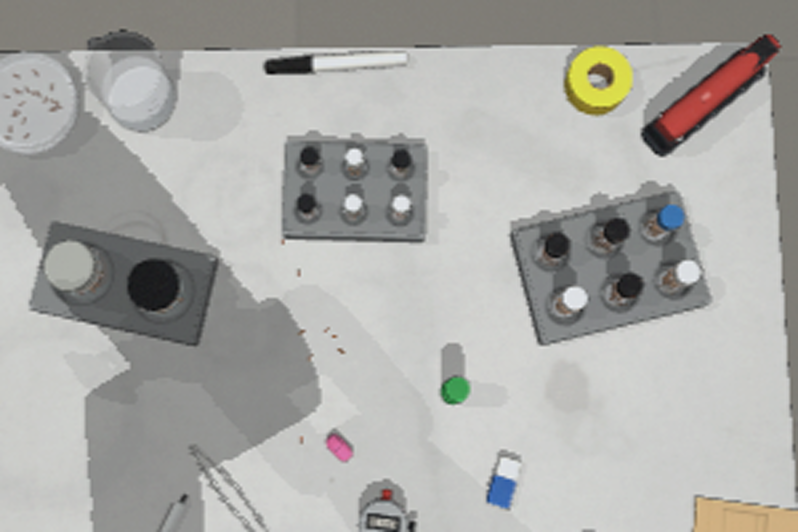

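View pics/scene1c.png

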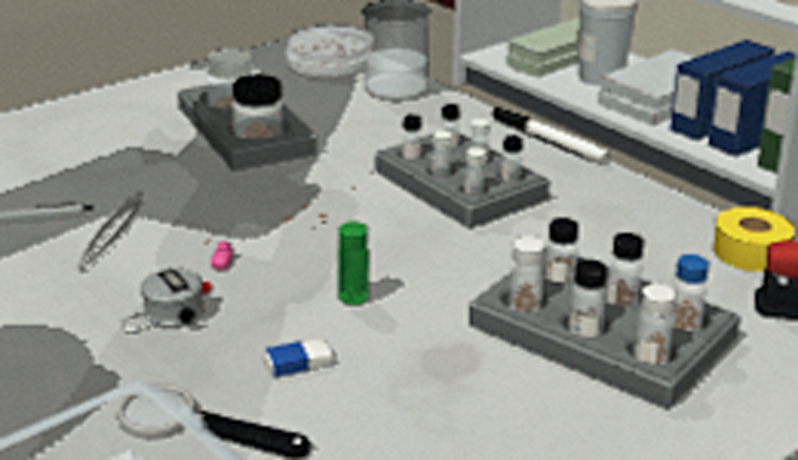

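All five containers are upright in their holes. Each is within about 2.5 mm of its hole centre, and the cap tops measure 63/65/55 mm against 64/66/56 mm expected (the same 1 mm depth bias seen before). The arm is clear, so I'm handing in.

```bash
python3 -c "
from workcell import *
print(finish_job())"
```

```text
the job is handed in; nothing more can be done
None
```

I put all five containers in their blocks and handed the job in at about 29.5 s; the hand-in gave no verdict. The jar is in the empty wide hole. In `vial_block`, the black-capped medium vial is in hole (25, 0) and the white-capped one in (-25, 50). In `small_block`, the white-capped small vial is in (-21, -42) and the black-capped one in (21, 42). Each was lowered until the wrist force showed it on the hole floor, then released. The green look-alike was not touched.

- **Last top-view check:** cap centres were within about 2.5 mm of the hole centres. Cap tops read about 1 mm below nominal, the same small depth bias I saw before moving anything. The last overhead and side pictures show them standing upright; in the side view the jar is mostly hidden behind the fixed black-capped jar.
- **Disagreements:** oblique wrist-camera readings of two caps were 5–7 mm off the top view; I went with the top view, and both picks came out centred. One transfer stopped about 18 mm short because a row's total shift is capped; I saw it in the reading and corrected it before lowering.

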